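# Lock the shaft of the bench finisher for a brush change

## Robot

A 6-joint arm with a two-finger parallel gripper is mounted at the origin on the work surface. World frame = base frame: x ahead of the robot, y to its left, z up, the work surface at z = 0. Lengths are in m, angles in rad, forces in N, time in s.
With the tool pointing down it reaches from about 0.325 to 0.9 m from the base axis. Payload 3.5 kg.
Tool frame: the origin (TCP) lies between the finger pads; the fingertips stand manip.tcp_to_tips ahead of it and the grasp point (between the pads) lies 3 mm ahead of it (manip.tcp_to_tips is the distance from the TCP to the fingertips, in m); z points along the fingers, y is the line along which they close (so a half turn about z gives the same grasp; the last joint's range is limited). The gripper opens to 85 mm and grips with 20 to 120 N. Pads are 22 mm wide; open, the fingers measure 114 mm over their backs; the gripper's body (76 mm by 85 mm) begins 54 mm behind the grasp point. The pads swing forward as they close: fully open they stand 13 mm farther back than shut.
Start: joints at [-1.321, 0.276, -0.026, 1.268, 0, 1.467], TCP at [0.216, -0.587, 0.253] pointing down, gripper open.
Joint ranges: [-3.12, 3.12], [-0.85, 1.88], [-1.08, 1.24], [-1.95, 2.15], [-1.57, 1.53], [-3.14, 3.14]. Speed limits (rad/s): [2.57, 2.57, 3.14, 3.14, 3.14, 3.14].

## Interface

Orientations are given as a unit quaternion [x, y, z, w].
In Python, from rig import manip, eyes, order gives the robot as it stands. The module is installed in compiled form; this text tells all that it offers.
- The arm moves only by the tool step_arm, never from a script. Its argument "deltas" is a list of rows, each an object with "jaw": the finger opening in m, from 0 to 0.0854; "travel": the shift along the tool's x, y, z in m, a list of three; "yaw": the turn about the tool's z in degrees. A call has 1 to 8 rows; each row shifts and turns the commanded pose from where the row before left it, along the tool's axes as they then stand; what a row does not reach is not made up. A row lasts 1/8 s, in which the tool goes at most 62.5 mm and 10.7 degrees, less where a joint would pass 70% of its speed; a pose out of reach is approached as far as the arm can. A call with a gripper value outside its range is refused whole. The fingers move at their own pace and stop on an object; "squeeze" is the grip in N (left out, the last holds). Time passes only in rows, so rows that do not move let the fingers close. It gives the time, the measured TCP pose, the force and the opening at its end, in the units of the state.
- manip.read_state(): the state, without advancing time (a new reading comes with each control period).
- eyes.grab_frame(name): name is "side" or "top"; returns the picture (400x640x3 uint8, blue, green, red); there is no depth.
- eyes.calibration(name): a dict with "camera_matrix" (3x3 intrinsics, pixels), "position" and "rotation" of the camera in the world. Camera axes: x right, y down, z forward; pixel columns grow to the right and rows downward; lengths in m; the calibration is good to about 2 mm. A picture is of the moment at which its call begins. calibration takes no time and is no camera call.
- order.sign_off(): hands the job in, once; it reports no verdict.
Trained networks look in the newest picture that a camera, given by its name, has taken for a name from the list of things; names that differ only in an ending like _2 or _b are one class to them, and where a whole thing is asked for, a point or a joint stands for the part that bears it (a point fixed in the world has none). Each returns a list of dicts, best first, with "p" (0 to 1); they miss things now and then, are a little off and sometimes report something else, mostly with a low value. They report only what shows in the picture. A call takes as long as a camera call.
- eyes.spot_in(query, camera): "point" ([column, row] in pixels, amid what is visible of it).
The state is a dict: "clock": time; "joint_pos": joint angles; "joint_vel": joint speeds; "joint_torque": joint torques, N m; "tcp_pos": TCP position; "orientation": TCP orientation; "wrist_force": force on the tool from outside, world axes, zero at the start; "wrist_torque": the same for the moment, N m; "finger_gap": finger opening in m.
Only numpy, scipy, OpenCV 4.12 (cv2) and the standard library are available. Lean on these libraries where they do the work, as an engineer would, in place of code of your own. Each camera call takes 0.05 s, during which the arm holds its last target. There are 200 camera calls.

## Task

The worn brush on the bench finisher is about to be changed, so lock its shaft: push the spindle-lock plunger on top of the machine fully down into its housing against its spring and, while it is down, slide the keeper by its thumb tab all the way across towards the motor, so that the fork traps the plunger and it stays down when you let go. Leave the other things on the bench where they are.

Things in the scene. Friction and masses are not known exactly. Their poses are not given: they have to be found in the camera images.
- finisher: Bench finisher, bolted down, about 200 x 440 mm: red ribbed motor on its +y side (top at 185 mm), bearing yoke in the middle, brush wheel and sanding drum on its -y side. Origin on the bench straight below the plunger's axis; y along the shaft towards the motor, z up. The spindle lock on top of the yoke is the highest part; round it nothing but cap and tab stands above 218 mm.
- plunger_top (a point): Centre of the flat top of the spindle-lock plunger's black round cap (36 mm dia., 8 mm thick), 240 mm above the bench when up; moves with the plunger. Below the cap a 12 mm shank leads to a steel barrel, 26 mm dia., that enters the housing.
- plunger (a joint): How far the plunger is pressed straight down, m: 0 = up, 0.015 = on its stop. A return spring pushes it up (about 5 N at 0, 14 N at the stop). From 0.009 on, the barrel's top is below the keeper, which can then pass; short of that the barrel blocks it. Trapped and let go, it rests at about 0.009.
- keeper (a joint): How far the keeper is slid along the finisher's +y (towards the motor), m: 0 to 0.002 = open (start), 0.018 = on its stop, fully across. A flat steel fork, 40 x 4 mm, lying on the housing; slides with 1.5 N and stays put. Its wide opening rings the barrel; its tines (15 mm apart) pass over the barrel's top, about the shank. After some 5 mm they already hold a pressed barrel.
- keeper_tab (a point): Middle of the top edge of the keeper's upright thumb tab, 240.5 mm above the bench, moving with the keeper. Tab: 28 mm wide (finisher's x), 8 mm thick (y), on the motor side of the cap; with the keeper at 0 its face towards the cap is 23 mm from the plunger's axis, 5 mm clear of the cap's rim. With the plunger pressed it stands 10 to 15 mm above the cap's top.
- spanner_grip (a point): Bystander: open-ended steel spanner, 200 mm long, lying in front of the finisher; point on its handle.
- spare_brush: Bystander: new bristle brush wheel, 124 mm dia., 40 mm thick, lying flat beyond the drum end of the finisher. Origin at the centre of its underside.
- polish_tin: Bystander: flat polish tin, 76 mm dia., 26 mm high, behind the bearing yoke. Origin at the centre of its underside.
- heel_block: Bystander: black rubber heel block, about 78 x 62 x 12 mm, behind the motor. Origin on its underside.
- glue_can: Bystander: round tin, 84 mm dia., 110 mm high, left on the bench. Origin at the centre of its underside.
- hammer_grip (a point): Bystander: hammer, 260 mm long, left on the bench; point on its handle.
- sole: Bystander: black rubber shoe sole with heel, 252 mm long, 20 mm high, right on the bench. Origin on its underside near the middle.

How it is judged:
By the outcome, as a careful person would: the job done as asked, in the order asked, and still so for the second after the job is handed in, with the robot touching nothing.
It also fails if it takes over 32 s, if anything falls off the work surface, if the arm or the gripper's body presses on something with over 40 N, if the wrist force passes 120 N, or if a joint passes its speed limit or range.

## Working session

There is one attempt and no reset: what is moved stays moved. The work goes in short steps, Python scripts to look and compute and a tool call to move; the robot and the scene stay as the last step left them, time stands still between calls to the robot, and variables do not carry over. Pictures are saved under pics/ and viewed, on a budget of 10 in all, crops included, one or two more only if the job needs it, and the job is handed in when it is done.

Besides the shell and the picture viewer there is one more tool, called after ">>>" as name([rows], argument=value, ...), one row to a line, values as JSON. step_arm: Moves the arm, as the interface text tells. Its arguments: {"type":"object","properties":{"deltas":{"type":"array","items":{"type":"object","properties":{"jaw":{"type":"number"},"travel":{"type":"array","items":{"type":"number"}},"yaw":{"type":"number"}}}},"squeeze":{"type":"number"}},"required":["deltas"]}

```bash
mkdir -p pics; cat > h.py <<'E'
import numpy as np, cv2
from rig import manip, eyes, order
def ray(c,p):
    k=eyes.calibration(c); K=np.array(k["camera_matrix"]); R=np.array(k["rotation"])
    if R.size==4:
        from scipy.spatial.transform import Rotation; R=Rotation.from_quat(R).as_matrix()
    return np.array(k["position"]), R@np.linalg.inv(K)@np.array([*p,1.])
def at_z(c,p,z):
    o,d=ray(c,p); return o+d*(z-o[2])/d[2]
def proj(c,P):
    k=eyes.calibration(c); K=np.array(k["camera_matrix"]); R=np.array(k["rotation"])
    q=K@R.T@(np.array(P)-np.array(k["position"])); return q[:2]/q[2]
E
python3 - <<'E'
from h import *
s=manip.read_state(); print({k:np.round(v,3) for k,v in s.items()}, manip.tcp_to_tips)
for c in("side","top"):
    print(c,eyes.calibration(c)); cv2.imwrite(f"pics/{c}0.png",eyes.grab_frame(c))
    for q,z in(("plunger_top",.24),("keeper_tab",.2405),("finisher",.1)):
        for r in eyes.spot_in(q,c)[:2]: print(q,r,np.round(at_z(c,r["point"],z),3))
E
```

```text
{'clock': np.float64(0.0), 'joint_pos': array([-1.321,  0.277, -0.028,  1.268,  0.   ,  1.467]), 'joint_vel': array([ 0.001,  0.   ,  0.001,  0.001, -0.002,  0.   ]), 'joint_torque': array([ 0.0000e+00, -4.4551e+01,  2.9520e+01,  1.6000e-02, -0.0000e+00,
       -0.0000e+00]), 'tcp_pos': array([ 0.216, -0.586,  0.252]), 'orientation': array([ 0.984,  0.175, -0.   , -0.001]), 'wrist_force': array([-0.113, -0.075,  0.037]), 'wrist_torque': array([-0.028, -0.025, -0.01 ]), 'finger_gap': np.float64(0.085)} 0.022
side {'camera_matrix': array([[403.14942217,   0.        , 320.55392757],
       [  0.        , 403.14942217, 197.29098475],
       [  0.        ,   0.        ,   1.        ]]), 'position': array([0.53715782, 0.92902348, 0.84104701]), 'rotation': array([-0.02295076,  0.88712298, -0.4607498 ,  0.01398919])}
finisher {'point': [331.4, 253.7], 'p': 0.86} [0.554 0.136 0.1  ]
top {'camera_matrix': array([[495.43635671,   0.        , 323.81153267],
       [  0.        , 495.43635671, 204.04892152],
       [  0.        ,   0.        ,   1.        ]]), 'position': array([ 0.47171264, -0.05381807,  1.94593699]), 'rotation': array([ 0.7097322 , -0.70384617,  0.01743837, -0.02401392])}
plunger_top {'point': [297.0, 212.4], 'p': 0.55} [0.542 0.055 0.24 ]
keeper_tab {'point': [292.6, 216.2], 'p': 0.39} [0.529 0.07  0.24 ]
finisher {'point': [302.3, 215.2], 'p': 0.64} [0.538 0.044 0.1  ]
```

View pics/side0.png

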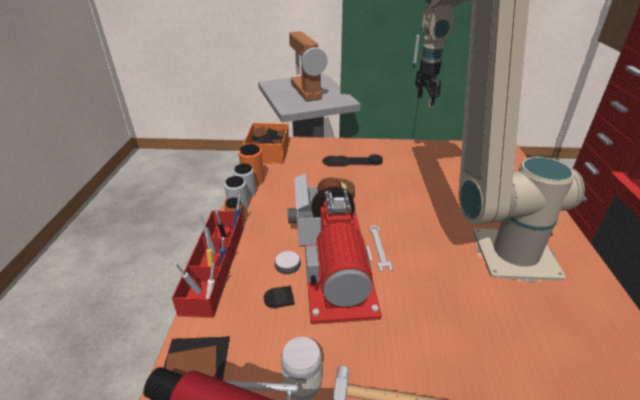

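View pics/top0.png

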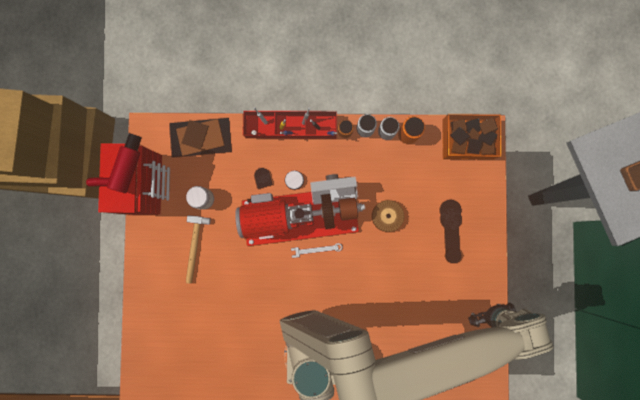

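The side picture shows the finisher with its motor nearest the camera and the lock near (338,200). In the top picture the lock is near (300,213), and the shaft is tilted slightly. Next I'll look at enlarged crops.

```bash
python3 - <<'E'
from h import *
a=cv2.imread("pics/top0.png")[175:250,230:370]; b=cv2.imread("pics/side0.png")[175:315,290:390]
a=cv2.resize(a,None,fx=5.5,fy=5.5,interpolation=cv2.INTER_CUBIC)   # 770x412
cv2.imwrite("pics/topc.png",a)
b=cv2.imread("pics/side0.png")[175:240,290:390]
cv2.imwrite("pics/sidec.png",cv2.resize(b,None,fx=8,fy=8,interpolation=cv2.INTER_CUBIC))
E
```

```text
(no output)
```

View pics/topc.png

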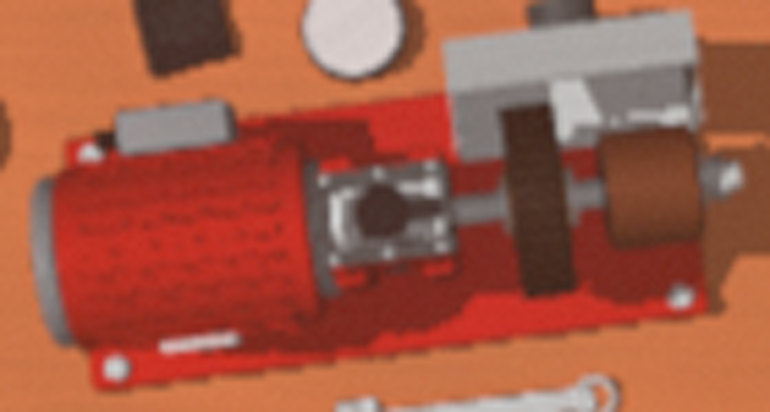

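View pics/sidec.png

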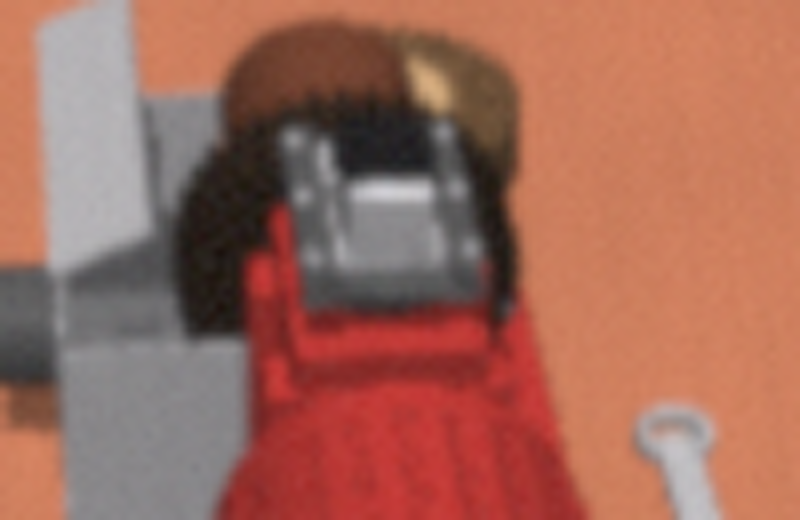

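```bash
python3 - <<'E'
from h import *
T=lambda x,y:(230+x/5.5,175+y/5.5)
S=lambda x,y:(290+x/8,175+y/8)
print("cap",at_z("top",T(381,209),.24)); print("tab top",at_z("top",T(341,213),.2405))
for p in((355,182),(432,182),(393,182)): print("tab side",at_z("side",S(*p),.2405))
print("cap side",at_z("side",S(383,142),.24))
def d(a,b,z):
    v=at_z("top",T(*a),z)-at_z("top",T(*b),z); print("ang of +y",np.degrees(np.arctan2(v[1],v[0])))
d((97,388),(705,308),.01); d((116,368),(680,297),.012); d((90,152),(445,97),.01); d((341,213),(381,209),.24)
d((381,209),(720,178),.15)
E
```

```text
cap [0.5401933  0.04681061 0.24      ]
tab top [0.53745896 0.07182857 0.2405    ]
tab side [0.54935929 0.07626303 0.2405    ]
tab side [0.52450889 0.07505866 0.2405    ]
tab side [0.53709451 0.07566862 0.2405    ]
cap side [0.54074786 0.05224089 0.24      ]
ang of +y 97.97552720626848
ang of +y 97.65480600461376
ang of +y 99.28404645747467
ang of +y 96.1847209249199
ang of +y 95.69864947049331
```

The two views agree: cap at about (0.5405, 0.049), tab 27 mm further on, and the finisher's +y at about 97.7°. I'll turn the tool −167.5° so that tool y lies along the finisher's +y and the last joint stays well inside its range. I'll raise the tool and close the jaw to 10 mm at the same time.

>>> step_arm([
  {"jaw": 0.01, "travel": [0, 0, -0.01], "yaw": -10.5},
  {"jaw": 0.01, "travel": [0, 0, -0.01], "yaw": -10.5},
  {"jaw": 0.01, "travel": [0, 0, -0.01], "yaw": -10.5},
  {"jaw": 0.01, "travel": [0, 0, -0.01], "yaw": -10.5},
  {"jaw": 0.01, "travel": [0, 0, -0.01], "yaw": -10.5},
  {"jaw": 0.01, "travel": [0, 0, -0.01], "yaw": -10.5},
  {"jaw": 0.01, "travel": [0, 0, 0], "yaw": -10.5},
  {"jaw": 0.01, "travel": [0, 0, 0], "yaw": -10.5},
])

```text
clock: 1.4
tcp_pos: [0.216, -0.5866, 0.3136]
orientation: [0.612, 0.791, -0.0, 0.0]
wrist_force: [-0.3, -0.2, 0.5]
finger_gap: 0.0102
```

>>> step_arm([
  {"jaw": 0.01, "travel": [0, 0, 0], "yaw": -10.5},
  {"jaw": 0.01, "travel": [0, 0, 0], "yaw": -10.5},
  {"jaw": 0.01, "travel": [0, 0, 0], "yaw": -10.5},
  {"jaw": 0.01, "travel": [0, 0, 0], "yaw": -10.5},
  {"jaw": 0.01, "travel": [0, 0, 0], "yaw": -10.5},
  {"jaw": 0.01, "travel": [0, 0, 0], "yaw": -10.5},
  {"jaw": 0.01, "travel": [0, 0, 0], "yaw": -10.5},
  {"jaw": 0.01, "travel": [0, 0, 0], "yaw": -10},
])

```text
clock: 2.4
tcp_pos: [0.2159, -0.5865, 0.3133]
orientation: [-0.07, 0.998, 0.0, -0.0]
wrist_force: [0.5, 0.4, 0.7]
finger_gap: 0.0104
```

```bash
cat >> h.py <<'E'
def togo(target):
    from scipy.spatial.transform import Rotation
    s=manip.read_state(); R=Rotation.from_quat(s["orientation"]).as_matrix()
    print("t",s["clock"],"tcp",np.round(s["tcp_pos"],4),"F",np.round(s["wrist_force"],1),"gap",s["finger_gap"],"tool y ang",np.degrees(np.arctan2(R[1,1],R[0,1])),"j",np.round(s["joint_pos"],2))
    print("R",np.round(R,3).tolist()); print("tool-frame delta",np.round(R.T@(np.array(target)-s["tcp_pos"]),4))
E
python3 -c "
from h import *
togo([.541,.044,.30])"
```

```text
t 2.4 tcp [ 0.2159 -0.5865  0.3133] F [0.5 0.4 0.7] gap 0.010371586097491843 tool y ang 98.04559218783402 j [-1.32  0.25  0.07  1.39 -0.   -1.46]
R [[-0.99, -0.14, -0.0], [-0.14, 0.99, 0.0], [0.0, 0.0, -1.0]]
tool-frame delta [-0.4101  0.5788  0.0133]
```

>>> step_arm([
  {"jaw": 0.01, "travel": [-0.029, 0.041, 0], "yaw": 0},
  {"jaw": 0.01, "travel": [-0.029, 0.041, 0], "yaw": 0},
  {"jaw": 0.01, "travel": [-0.029, 0.041, 0], "yaw": 0},
  {"jaw": 0.01, "travel": [-0.029, 0.041, 0], "yaw": 0},
  {"jaw": 0.01, "travel": [-0.029, 0.041, 0], "yaw": 0},
  {"jaw": 0.01, "travel": [-0.029, 0.041, 0], "yaw": 0},
  {"jaw": 0.01, "travel": [-0.029, 0.041, 0], "yaw": 0},
  {"jaw": 0.01, "travel": [-0.029, 0.041, 0], "yaw": 0},
])

```text
clock: 3.4
tcp_pos: [0.4024, -0.2289, 0.3136]
orientation: [-0.067, 0.998, -0.0, 0.0]
wrist_force: [0.9, -0.1, -1.2]
finger_gap: 0.0103
```

>>> step_arm([
  {"jaw": 0.01, "travel": [-0.029, 0.041, 0], "yaw": 0},
  {"jaw": 0.01, "travel": [-0.029, 0.041, 0], "yaw": 0},
  {"jaw": 0.01, "travel": [-0.029, 0.041, 0], "yaw": 0},
  {"jaw": 0.01, "travel": [-0.029, 0.041, 0], "yaw": 0},
  {"jaw": 0.01, "travel": [-0.029, 0.041, 0], "yaw": 0},
  {"jaw": 0.01, "travel": [-0.03, 0.041, 0.01], "yaw": 0},
  {"jaw": 0.01, "travel": [0, 0, 0], "yaw": 0},
  {"jaw": 0.01, "travel": [0, 0, 0], "yaw": 0},
])

```text
clock: 4.4
tcp_pos: [0.5419, 0.0368, 0.3032]
orientation: [-0.067, 0.998, -0.0, -0.0]
wrist_force: [-0.4, 0.1, -0.2]
finger_gap: 0.0101
```

```bash
python3 - <<'E'
from h import *
togo([.541,.044,.30])
for c,(x,y) in(("side",(290,140)),("top",(260,180))):
    f=eyes.grab_frame(c)[y:y+75,x:x+100]; cv2.imwrite(f"pics/{c}1.png",cv2.resize(f,None,fx=8,fy=8,interpolation=cv2.INTER_CUBIC))
E
```

```text
t 4.4 tcp [0.5419 0.0368 0.3032] F [-0.4  0.1 -0.2] gap 0.010120537823302076 tool y ang 97.73856340267582 j [-0.05  0.11 -0.13  1.34 -0.   -0.19]
R [[-0.991, -0.135, -0.001], [-0.135, 0.991, -0.0], [0.001, -0.0, -1.0]]
tool-frame delta [-0.0001  0.0073  0.0032]
```

View pics/side1.png

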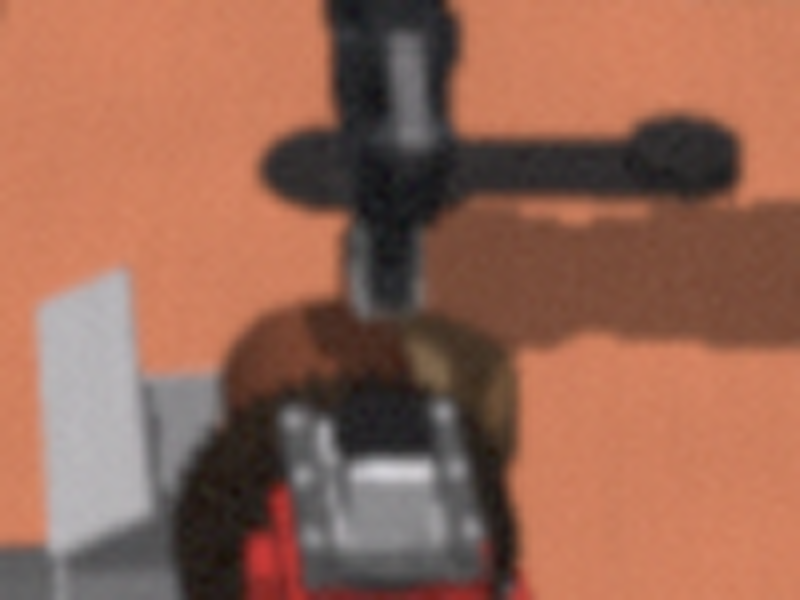

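The picture shows the fingertips at (388,310), directly in line with the cap at (388,420) and ahead of the tab. I'll advance 7 mm and come down to just above the cap, then press.

>>> step_arm([
  {"jaw": 0.01, "travel": [0, 0.007, 0.011], "yaw": 0},
  {"jaw": 0.01, "travel": [0, 0, 0.011], "yaw": 0},
  {"jaw": 0.01, "travel": [0, 0, 0.011], "yaw": 0},
  {"jaw": 0.01, "travel": [0, 0, 0], "yaw": 0},
  {"jaw": 0.01, "travel": [0, 0, 0], "yaw": 0},
])

```text
clock: 5.12
tcp_pos: [0.5413, 0.0438, 0.2703]
orientation: [-0.067, 0.998, -0.0, -0.0]
wrist_force: [1.1, 0.3, 0.8]
finger_gap: 0.01
```

>>> step_arm([
  {"jaw": 0.01, "travel": [0, 0, 0.004], "yaw": 0},
  {"jaw": 0.01, "travel": [0, 0, 0.004], "yaw": 0},
  {"jaw": 0.01, "travel": [0, 0, 0.004], "yaw": 0},
  {"jaw": 0.01, "travel": [0, 0, 0], "yaw": 0},
  {"jaw": 0.01, "travel": [0, 0, 0], "yaw": 0},
])

```text
clock: 5.75
tcp_pos: [0.5416, 0.0439, 0.2594]
orientation: [-0.067, 0.998, -0.0, 0.001]
wrist_force: [-1.4, -0.1, 4.8]
finger_gap: 0.0097
```

Contact at about 5 N, which matches the spring preload. Pressing on.

>>> step_arm([
  {"jaw": 0.01, "travel": [0, 0, 0.004], "yaw": 0},
  {"jaw": 0.01, "travel": [0, 0, 0.003], "yaw": 0},
  {"jaw": 0.01, "travel": [0, 0, 0.003], "yaw": 0},
  {"jaw": 0.01, "travel": [0, 0, 0], "yaw": 0},
  {"jaw": 0.01, "travel": [0, 0, 0], "yaw": 0},
])

```text
clock: 6.38
tcp_pos: [0.5416, 0.0438, 0.2506]
orientation: [-0.067, 0.998, -0.0, 0.001]
wrist_force: [-3.6, -0.7, 11.0]
finger_gap: 0.0103
```

>>> step_arm([
  {"jaw": 0.01, "travel": [0, 0, 0.002], "yaw": 0},
  {"jaw": 0.01, "travel": [0, 0, 0.002], "yaw": 0},
  {"jaw": 0.01, "travel": [0, 0, 0], "yaw": 0},
])

```text
clock: 6.75
tcp_pos: [0.5416, 0.0438, 0.2473]
orientation: [-0.067, 0.998, -0.0, 0.001]
wrist_force: [-5.3, 0.2, 13.2]
finger_gap: 0.0101
```

>>> step_arm([
  {"jaw": 0.01, "travel": [0, 0, 0.002], "yaw": 0},
  {"jaw": 0.01, "travel": [0, 0, 0.001], "yaw": 0},
  {"jaw": 0.01, "travel": [0, 0, 0], "yaw": 0},
])

```text
clock: 7.12
tcp_pos: [0.5418, 0.0438, 0.2472]
orientation: [-0.067, 0.998, -0.0, 0.002]
wrist_force: [-9.1, 0.2, 25.1]
finger_gap: 0.0098
```

The TCP stays at 0.2472 while the force rises to 25 N, so the plunger is on its stop. Now I'll slide towards the motor.

>>> step_arm([
  {"jaw": 0.01, "travel": [0, 0.003, 0], "yaw": 0},
  {"jaw": 0.01, "travel": [0, 0.003, 0], "yaw": 0},
  {"jaw": 0.01, "travel": [0, 0.003, 0], "yaw": 0},
  {"jaw": 0.01, "travel": [0, 0.003, 0], "yaw": 0},
  {"jaw": 0.01, "travel": [0, 0.003, 0], "yaw": 0},
  {"jaw": 0.01, "travel": [0, 0, 0], "yaw": 0},
])

```text
clock: 7.88
tcp_pos: [0.5436, 0.0548, 0.2472]
orientation: [-0.066, 0.998, -0.006, 0.006]
wrist_force: [-0.6, -10.2, 17.5]
finger_gap: 0.0097
```

```bash
python3 - <<'E'
from h import *
togo([.541,.044,.247])
f=eyes.grab_frame("side")[165:240,290:390]; cv2.imwrite("pics/side2.png",cv2.resize(f,None,fx=8,fy=8,interpolation=cv2.INTER_CUBIC))
E
```

```text
t 7.875 tcp [0.5436 0.0548 0.2472] F [ -0.6 -10.2  17.5] gap 0.009732948302311965 tool y ang 97.5877906372971 j [-0.01  0.13 -0.22  1.21 -0.01 -0.15]
R [[-0.991, -0.132, 0.012], [-0.132, 0.991, -0.011], [-0.01, -0.012, -1.0]]
tool-frame delta [ 0.004  -0.0103  0.0002]
```

View pics/side2.png

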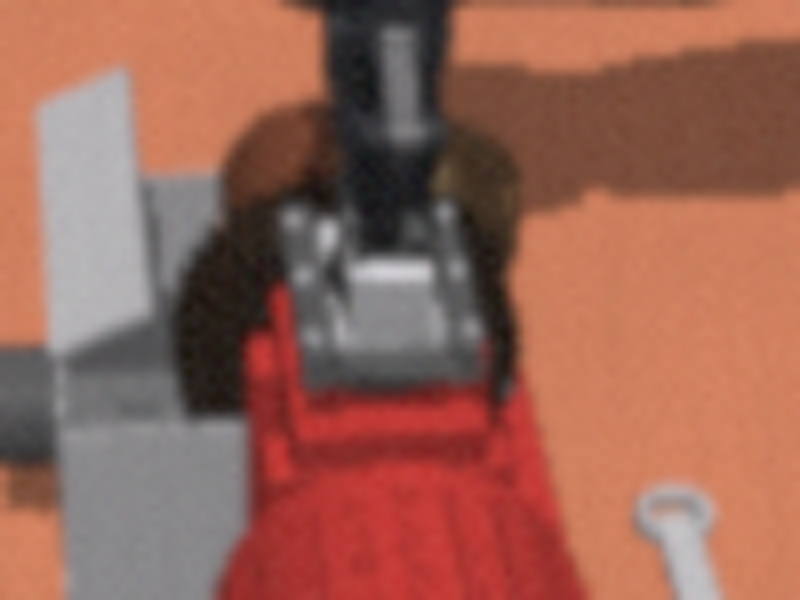

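The fingers are nearly at the tab at (392,270), which hasn't moved, and the plunger is still held down. Continuing.

>>> step_arm([
  {"jaw": 0.01, "travel": [0.001, 0.003, 0.0005], "yaw": 0},
  {"jaw": 0.01, "travel": [0.001, 0.003, 0.0005], "yaw": 0},
  {"jaw": 0.01, "travel": [0.001, 0.003, 0], "yaw": 0},
  {"jaw": 0.01, "travel": [0, 0, 0], "yaw": 0},
])

```text
clock: 8.43
tcp_pos: [0.5417, 0.0632, 0.2471]
orientation: [-0.066, 0.998, -0.006, 0.008]
wrist_force: [3.0, -10.6, 18.0]
finger_gap: 0.0101
```

>>> step_arm([
  {"jaw": 0.01, "travel": [0, 0.003, 0], "yaw": 0},
  {"jaw": 0.01, "travel": [0, 0.003, 0], "yaw": 0},
  {"jaw": 0.01, "travel": [0, 0, 0], "yaw": 0},
])

```text
clock: 8.8
tcp_pos: [0.5407, 0.0692, 0.247]
orientation: [-0.066, 0.998, -0.006, 0.008]
wrist_force: [2.2, -10.6, 18.4]
finger_gap: 0.0102
```

```bash
python3 - <<'E'
from h import *
togo([.541,.044,.247])
f=eyes.grab_frame("side")[165:240,290:390]; cv2.imwrite("pics/side3.png",cv2.resize(f,None,fx=8,fy=8,interpolation=cv2.INTER_CUBIC))
E
```

```text
t 8.8 tcp [0.5407 0.0692 0.247 ] F [  2.2 -10.6  18.4] gap 0.010170069595808068 tool y ang 97.5752245524672 j [ 0.01  0.13 -0.22  1.2  -0.01 -0.12]
R [[-0.991, -0.132, 0.016], [-0.132, 0.991, -0.011], [-0.015, -0.013, -1.0]]
tool-frame delta [ 0.003  -0.025   0.0002]
```

View pics/side3.png

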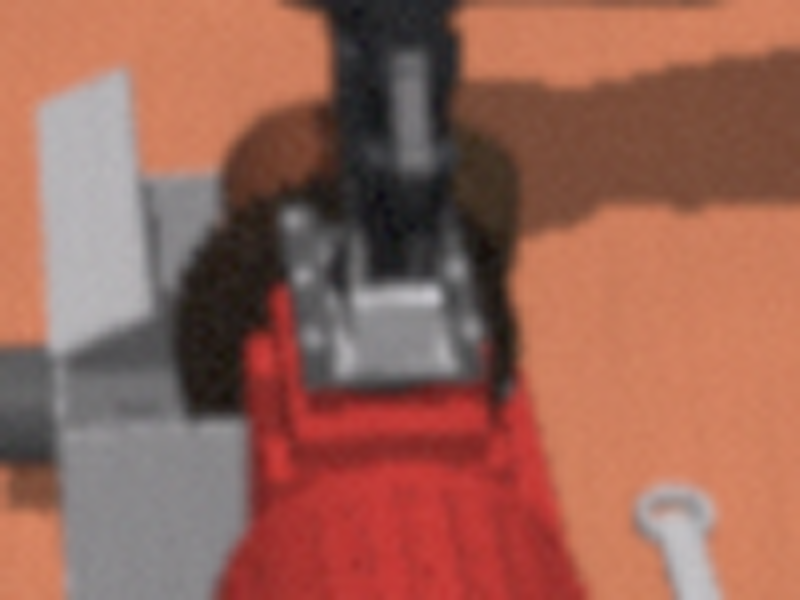

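The tab has moved from row 270 to about row 293, roughly 13 mm, with the plunger still down. I'll go on to the stop.

>>> step_arm([
  {"jaw": 0.01, "travel": [0, 0.003, 0], "yaw": 0},
  {"jaw": 0.01, "travel": [0, 0, 0], "yaw": 0},
])

```text
clock: 9.1
tcp_pos: [0.5402, 0.0721, 0.2469]
orientation: [-0.066, 0.998, -0.006, 0.008]
wrist_force: [2.4, -11.3, 18.5]
finger_gap: 0.0097
```

>>> step_arm([
  {"jaw": 0.01, "travel": [0, 0.003, 0], "yaw": 0},
  {"jaw": 0.01, "travel": [0, 0, 0], "yaw": 0},
])

```text
clock: 9.35
tcp_pos: [0.5401, 0.0725, 0.2469]
orientation: [-0.065, 0.998, -0.009, 0.008]
wrist_force: [3.6, -19.0, 17.0]
finger_gap: 0.0101
```

>>> step_arm([
  {"jaw": 0.01, "travel": [0, 0.002, 0], "yaw": 0},
  {"jaw": 0.01, "travel": [0, 0, 0], "yaw": 0},
])

```text
clock: 9.6
tcp_pos: [0.5401, 0.0727, 0.2469]
orientation: [-0.065, 0.998, -0.011, 0.008]
wrist_force: [3.5, -22.6, 17.0]
finger_gap: 0.0099
```

The keeper is on its stop: no more motion while the lateral force rises by 12 N. I'll back off the tab first, then lift.

>>> step_arm([
  {"jaw": 0.01, "travel": [0, -0.006, 0], "yaw": 0},
  {"jaw": 0.01, "travel": [0, -0.006, 0], "yaw": 0},
  {"jaw": 0.01, "travel": [0, -0.002, -0.004], "yaw": 0},
  {"jaw": 0.01, "travel": [0, 0, -0.006], "yaw": 0},
  {"jaw": 0.01, "travel": [0, 0, -0.015], "yaw": 0},
  {"jaw": 0.01, "travel": [0, 0, -0.03], "yaw": 0},
  {"jaw": 0.01, "travel": [0, -0.03, -0.03], "yaw": 0},
  {"jaw": 0.01, "travel": [0, -0.05, 0], "yaw": 0},
])

```text
clock: 10.6
tcp_pos: [0.547, -0.0122, 0.3284]
orientation: [-0.069, 0.998, -0.001, 0.002]
wrist_force: [1.6, -0.3, -1.0]
finger_gap: 0.0103
```

>>> step_arm([
  {"jaw": 0.01, "travel": [0, -0.05, 0], "yaw": 0},
  {"jaw": 0.01, "travel": [0, -0.05, 0], "yaw": 0},
  {"jaw": 0.01, "travel": [0, -0.05, 0], "yaw": 0},
  {"jaw": 0.01, "travel": [0, 0, 0], "yaw": 0},
  {"jaw": 0.01, "travel": [0, 0, 0], "yaw": 0},
])

```text
clock: 11.22
tcp_pos: [0.5654, -0.1605, 0.3249]
orientation: [-0.067, 0.998, 0.0, -0.001]
wrist_force: [0.4, 0.7, -0.3]
finger_gap: 0.0098
```

```bash
python3 - <<'E'
from h import *
togo([.541,.044,.247])
u=np.array([-.134,.991,0]); c=np.array([.5405,.049,0])
for n in (0,.018): print("expected side px tab", proj("side",c+u*(.027+n)+[0,0,.2405]))
f=eyes.grab_frame("side"); t=eyes.grab_frame("top")
a=cv2.resize(f[165:240,290:390],None,fx=7,fy=4*7/4,interpolation=cv2.INTER_CUBIC)[:300]
b=cv2.resize(t[190:232,260:360],None,fx=7,fy=7,interpolation=cv2.INTER_CUBIC)
cv2.imwrite("pics/end.png",np.vstack([a,b]))
for q in("plunger_top","keeper_tab"): print(q,eyes.spot_in(q,"side")[:1],eyes.spot_in(q,"top")[:1])
E
```

```text
t 11.225 tcp [ 0.5654 -0.1605  0.3249] F [ 0.4  0.7 -0.3] gap 0.00978098221165342 tool y ang 97.67866389722606 j [-0.39  0.18  0.01  1.39  0.   -0.52]
R [[-0.991, -0.134, -0.002], [-0.134, 0.991, 0.001], [0.001, 0.001, -1.0]]
tool-frame delta [-0.0032  0.2059  0.0781]Traceback (most recent call last):
  File "<stdin>", line 4, in <module>
  File "h.py", line 12, in proj
    q=K@R.T@(np.array(P)-np.array(k["position"])); return q[:2]/q[2]
      ~^~~~
ValueError: matmul: Input operand 1 has a mismatch in its core dimension 0, with gufunc signature (n?,k),(k,m?)->(n?,m?) (size 4 is different from 3)
```

```bash
python3 - <<'E'
from h import *
from scipy.spatial.transform import Rotation
def proj(c,P):
    k=eyes.calibration(c); R=Rotation.from_quat(k["rotation"]).as_matrix()
    q=np.array(k["camera_matrix"])@R.T@(P-np.array(k["position"])); return q[:2]/q[2]
u=np.array([-.134,.991,0]); c=np.array([.5405,.049,0])
for n in (0,.018): p=proj("side",c+u*(.027+n)+[0,0,.2405]); print("tab px in crop", (p-[290,165])*7)
for d in (0,.009): p=proj("side",c-u*.018+[0,0,.24-d]); print("cap far rim px in crop", (p-[290,165])*7)
f=eyes.grab_frame("side"); t=eyes.grab_frame("top")
a=cv2.resize(f[165:207,290:390],None,fx=7,fy=7,interpolation=cv2.INTER_CUBIC)
b=cv2.resize(t[190:232,260:360],None,fx=7,fy=7,interpolation=cv2.INTER_CUBIC)
cv2.imwrite("pics/end.png",np.vstack([a,b]))
for q in("plunger_top","keeper_tab"): print(q,eyes.spot_in(q,"side")[:1],eyes.spot_in(q,"top")[:1])
E
```

```text
tab px in crop [344.44694678 229.40371034]
tab px in crop [350.30041748 257.77239379]
cap far rim px in crop [330.48390493 162.94621297]
cap far rim px in crop [330.01342002 182.40790731]
plunger_top [{'point': [333.9, 196.2], 'p': 0.66}] [{'point': [296.5, 211.9], 'p': 0.48}]
keeper_tab [{'point': [339.0, 206.9], 'p': 0.74}] [{'point': [288.7, 217.5], 'p': 0.61}]
```

View pics/end.png

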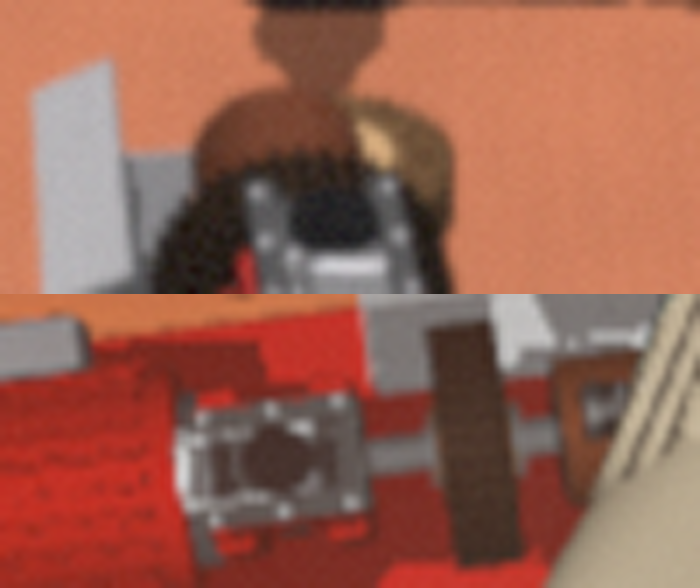

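The final picture shows the tab edge at about row 260, where 258 is expected at the stop and 229 when open. The cap's far rim is at about row 185, where 182 is expected if trapped and 163 if up. The arm is well clear, so I'm handing in.

```bash
python3 -c "
from rig import order; print(order.sign_off())"
```

```text
the job is handed in; nothing more can be done
None
```

The spindle is locked: the plunger is held down by the keeper, which is all the way across towards the motor. I handed the job in after about 11.5 s of the 32 s allowed.

- **Plunger:** I pressed it down with nearly closed fingertips. The contact force started at about 5 N. At the stop it rose to 25 N with no more movement.
- **Keeper:** With the plunger still down, I slid the fingers along the finisher's +y so they pushed the thumb tab. It reached its stop when motion ceased and the side force rose from 11 to 23 N. I then backed off the tab and lifted clear.
- **Last check:** In the final side picture the tab sits within about 1 mm of its fully-across position. The cap stays about 9 mm down with nothing touching it.
- **Bystanders:** The arm touched nothing but the cap and the tab as far as I could tell. I did not measure the other things again afterwards.
- **Off-plan:** The tool drifted about 3.5 mm sideways from friction on the cap while sliding, and I corrected it along the way. One check script crashed on a camera-rotation format; I fixed it and ran it again. No check failed or disagreed.

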